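# Balance a lever arm on a drum and mark its balance point

### The arm

A 7-joint arm with a two-finger parallel gripper is mounted at the origin on a cart in front of the work surface, level with it; the furniture and walls round the work are solid. World frame = base frame: x ahead of the robot, y to its left, z up, the work surface at z = 0. Lengths are in m, angles in rad, forces in N, time in s.
With the tool pointing down it reaches from about 0.35 to 0.9 m from the base axis. Payload 7.2 kg.
Tool frame: the origin (TCP) lies between the finger pads; the fingertips stand 8 mm ahead of it and the grasp point (between the pads) lies 11 mm behind it; z points along the fingers, y is the line along which they close (so a half turn about z gives the same grasp; the last joint's range is limited). The gripper opens to 88 mm and grips with 3 to 60 N. Pads are 20 mm wide; open, the fingers measure 115 mm over their backs; the gripper's body (75 mm by 178 mm) begins 61 mm behind the grasp point.
Start: joints at [1.24, 0.411, -0.013, 1.596, 0.006, 1.134, -0.082], TCP at [0.162, -0.604, 0.231] pointing down, gripper open.
Joint ranges: [-2.95, 2.95], [-0.29, 1.99], [-1.47, 1.44], [0.14, 2.54], [-1.03, 4.17], [0.13, 1.85], [-2.86, 2.86]. Speed limits (rad/s): [2.39, 2.39, 3.01, 3.01, 3.14, 3.14, 3.14].

### API

Orientations are given as a rotation vector (axis times angle).
In Python, from bench import arm gives the robot as it stands.
- The arm moves only by the tool servo_tool, never from a script. Its argument "steps" is a list that holds one entry, the list of rows, each a list of 4 numbers: the shift along the world's x, y, z each as a share of 0.5 m, from -1 to 1, then the turn about the world's z as a share of 0.5 rad, from -1 to 1. A call has 1 to 5 rows; each row is the pose to reach, as a shift and turn from the pose commanded when the call began; what a row does not reach only later rows make up. A row lasts 1/12 s, in which the tool goes at most 41.7 mm and 7.16 degrees, less where a joint would pass 70% of its speed; a pose out of reach is approached as far as the arm can. A call with a number of a shift or a turn outside -1 to 1 is refused whole. A call with a gripper value outside its range is refused whole. "gripper" is the opening, from -1 (shut) to 1 (fully open), so that 0 is half open, set as the call begins (left out, the last holds). The fingers move at their own pace and stop on an object; "force" is the grip in N (left out, the last holds). Time passes only in rows, so rows that repeat a pose let the fingers close. It gives the time, the measured TCP pose, the force, the opening and the grip force at its end, in the units of the state.
- arm.state(): the state, without advancing time (a new reading comes with each control period).
- arm.snapshot(name): name is "scene" or "top"; returns the picture (400x640x3 uint8, red, green, blue); there is no depth.
- arm.camera_params(name): a dict with "K" (3x3 intrinsics, pixels), "dist_coeffs" ([k1, k2, p1, p2, k3] as OpenCV has them; the pictures are not rectified), "world_to_cam" (4x4, takes a point from world to camera coordinates). Camera axes: x right, y down, z forward; pixel columns grow to the right and rows downward; lengths in m; the calibration is good to about 2 mm. A picture is of the moment at which its call begins. camera_params takes no time and is no camera call.
- arm.close_job(): hands the job in; it is judged then, once.
The state is a dict: "t": time; "qpos": joint angles; "qvel": joint speeds; "joint_torque": joint torques, N m; "tool_pos": TCP position; "tool_rot": TCP orientation; "force": force on the tool from outside, world axes, zero at the start; "ft_torque": the same for the moment, N m; "grip_width": finger opening in m; "finger_force": force on a finger pad.
Only numpy, scipy, OpenCV 4.12 (cv2) and the standard library are available. Lean on these libraries where they do the work, as an engineer would, in place of code of your own. Each camera call takes 0.05 s, during which the arm holds its last target. There are 200 camera calls.

### The job

Find and mark the balance point of the aluminium lever arm: without lifting it off the stand, slide it along over the steel drum until, left alone, it balances about level on the drum, clear of both brass rests. Then press the red plunger down so that its pin marks the arm, let it spring back up, and leave the arm still balanced on the drum. Do not disturb the things lying around.

Things in the scene. Friction and masses are not known exactly. Their poses are not given: they have to be found in the camera images.
- stand: Fixed balancing stand, base plate 170 x 100 x 12 mm; origin: centre of its underside, on the bench. x runs level along the arm, the way the arm has to be slid; z up. Blue side frames (inner faces 46 mm, outer 62 mm apart) reach x = -62 to 62 mm below the drum's top; above it only x = -16 to 16 mm, carrying a bridge 38 to 46 mm above the drum's top; they guide the arm with 3 mm play each side.
- drum_top (a point): Middle of the top line of the stand's fixed (not turning) steel drum: radius 60 mm, axis along the stand's y, top 132 mm above the bench. At x = y = 0 of the stand; axes as the stand's.
- near_rest: Brass dowel, 10 mm diameter, across the stand at x = -55 mm; its top is 3 mm below the drum's top. At the start the arm lies on the drum and this rest, leaning back about 0.06 rad. Origin: middle of the dowel's axis.
- far_rest: The same dowel at x = +55 mm, its top 7 mm below the drum's top; an arm pushed too far tips forward about 0.14 rad on to it and can be pushed back from its other end.
- lever_arm: Loose flat aluminium arm 200 (x) x 40 x 12 mm, about 0.45 kg, with a brass weight (36 mm diameter, 16 mm high, centre at x = -76 mm) on top near its back end, which is the end to push. Origin: middle of the underside; x along the arm, at the start within 0.01 rad of the stand's x; z up. It rocks for about a second when let go.
- balance_point (a point): The arm's balance point on its underside, 77 mm from the weighted end, 123 mm from the free end; not marked on the arm. At the start 22 to 46 mm short of drum_top (at smaller stand x). The arm balances level with it over drum_top; each mm past leans it about 0.02 rad forward (free end down), each mm short 0.02 rad back.
- plunger_top (a point): Centre of the top face of the plunger's red knob (28 mm diameter), straight above the drum's top, 76 mm above it when up. Press it straight down.
- plunger: Red-knobbed spring plunger in the stand's bridge, moving straight down 12 mm at most. Origin at its steel point, 20 mm above the drum's top when up, so it meets a level arm 8 mm down. About 2 N starts it moving, 5 N brings it on to the arm; it springs back when let go.
- network_switch: Light grey network switch 127 x 193 x 34 mm lying flat on the bench, origin under its centre. Leave it alone.
- mug: Dotted mug, 93 mm high, origin under its centre. Leave it alone.
- tape_roll: Roll of tan tape, 100 mm diameter, 25 mm high, origin under its centre. Leave it alone.
- torch: Black torch, 110 mm long, 34 mm diameter, lying, origin under its centre. Leave it alone.
Not all that is in view belongs to the job. What is shaped like the stand but brown is not meant.

How it is judged:
On the way, in this order (a step that is already met when the one before it is completed fails the run):
1. the arm balances on the drum by itself: clear of both rests, within 0.09 rad of level, untouched by the robot (angle between lever_arm's own z axis and vertical below 0.09 rad and contact force between lever_arm and near_rest below 0.02 N and contact force between lever_arm and far_rest below 0.02 N and contact force between lever_arm and the arm below 0.02 N and contact force between lever_arm and the fingers below 0.02 N and contact force between lever_arm and stand above 1 N and distance between balance_point and drum_top below 0.012 m), for 0.5 s.
2. the plunger's pin presses on the arm (over 1 N), within 8 mm of its balance point (contact force between plunger and lever_arm above 1 N and x of balance_point in the frame of drum_top between -0.008 and 0.008 m), for 0.05 s.
At the end, for the whole second after the job is handed in: The arm balances on the drum alone, within 0.09 rad of level, touching neither rest, at rest (under 20 mm/s), its balance point within 12 mm of the drum's top; the plunger is up again (within 2 mm) (angle between lever_arm's own z axis and vertical below 0.09 rad and contact force between lever_arm and near_rest below 0.02 N and contact force between lever_arm and far_rest below 0.02 N and distance between balance_point and drum_top below 0.012 m and z of plunger_top in the frame of drum_top above 0.074 m and linear speed of lever_arm below 0.02 m/s).
It fails at once if the arm is lifted off the stand (balance point over 30 mm above the drum's top) (height (world z) of balance_point above 0.162 m).
It fails at once if the arm falls off the drum (height (world z) of balance_point below 0.1 m).
It fails at once if the arm is marked while it leans on a rest (contact force between plunger and lever_arm above 1 N and (contact force between lever_arm and near_rest above 0.3 N or contact force between lever_arm and far_rest above 0.3 N)).
It fails at once if a bystander is moved more than 30 mm (distance of any of network_switch, mug, tape_roll, torch from where it was at the start of the episode above 0.03 m).
It also fails if it takes over 48 s, if anything falls off the work surface, if the arm or the gripper's body presses on something with over 40 N, if the wrist force passes 120 N, or if a joint passes its speed limit or range.

## Working session

There is one attempt and no reset: what is moved stays moved. The work goes in short steps, Python scripts to look and compute and a tool call to move; the robot and the scene stay as the last step left them, time stands still between calls to the robot, and variables do not carry over. Pictures are saved under pics/ and viewed, at most 10 in all, crops included, and the job is handed in when it is done.

Besides the shell and the picture viewer there is one more tool, called after ">>>" as name(argument=value, ...), one argument or row to a line, values as JSON. servo_tool: Moves the arm, as the interface text tells. Its arguments: {"type":"object","properties":{"steps":{"type":"array"},"gripper":{"type":"number"},"force":{"type":"number"}},"required":["steps"]}

```bash
mkdir -p pics; python3 - <<'E'
from bench import arm
import cv2,numpy as np
for n in("scene","top"):
    cv2.imwrite(f"pics/{n}0.png",arm.snapshot(n)[:,:,::-1])
    p=arm.camera_params(n);print(n,np.round(p["K"],1).tolist(),p["dist_coeffs"],np.round(p["world_to_cam"],3).tolist())
s=arm.state();print(s["t"],s["tool_pos"],s["tool_rot"],s["grip_width"])
E
```

```text
scene [[468.0, 0.0, 321.0], [0.0, 468.0, 208.8], [0.0, 0.0, 1.0]] [-0.00770533  0.          0.          0.          0.        ] [[-0.779, -0.626, 0.017, 0.523], [-0.437, 0.525, -0.73, 0.259], [0.449, -0.576, -0.683, 1.059], [0.0, 0.0, 0.0, 1.0]]
top [[466.6, 0.0, 315.5], [0.0, 466.6, 198.5], [0.0, 0.0, 1.0]] [-0.11072258  0.          0.          0.          0.        ] [[-0.015, -1.0, 0.006, 0.176], [-0.993, 0.014, -0.116, 0.563], [0.115, -0.007, -0.993, 1.46], [0.0, 0.0, 0.0, 1.0]]
0.1 [ 0.16218999 -0.60310769  0.22989691] [-3.11306128e+00 -4.11422700e-01  4.70022419e-04] 0.08761778340820564
```

View pics/scene0.png

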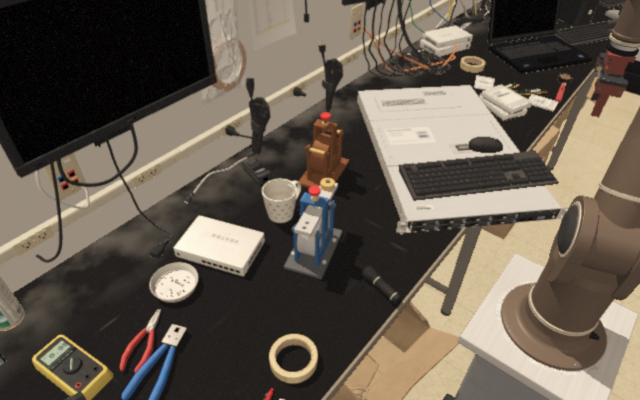

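View pics/top0.png

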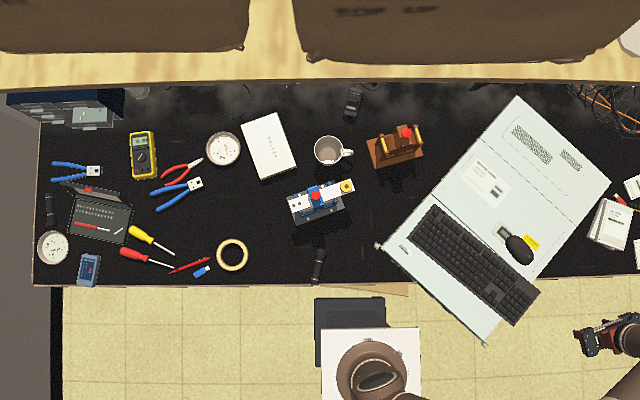

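```bash
cat >h.py <<'E'
from bench import arm
import cv2,numpy as np
def proj(n,P):
    p=arm.camera_params(n);T=np.array(p["world_to_cam"])
    r=cv2.projectPoints(np.array(P,float).reshape(-1,3),cv2.Rodrigues(T[:3,:3])[0],T[:3,3],np.array(p["K"]),np.array(p["dist_coeffs"]))[0]
    return r.reshape(-1,2)
def atz(n,uv,z):
    p=arm.camera_params(n);T=np.array(p["world_to_cam"])
    q=cv2.undistortPoints(np.array(uv,float).reshape(-1,1,2),np.array(p["K"]),np.array(p["dist_coeffs"])).reshape(-1,2)
    d=np.c_[q,np.ones(len(q))]@T[:3,:3];c=-T[:3,:3].T@T[:3,3]
    return c+d*((np.reshape(z,(-1,1))-c[2])/d[:,2:])
def crop(im,x,y,w,h,s):return cv2.resize(im[y:y+h,x:x+w],None,fx=s,fy=s,interpolation=cv2.INTER_CUBIC)
E
python3 - <<'E'
from h import *
a=cv2.imread("pics/top0.png");b=cv2.imread("pics/scene0.png")
cv2.imwrite("pics/c0.png",np.hstack([crop(a,275,165,100,75,4),crop(b,270,175,100,75,4)]) )
cv2.imwrite("pics/c0.png",np.hstack([crop(a,278,168,80,100,5),crop(b,275,178,80,100,5)]) )
E
```

```text
(no output)
```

View pics/c0.png

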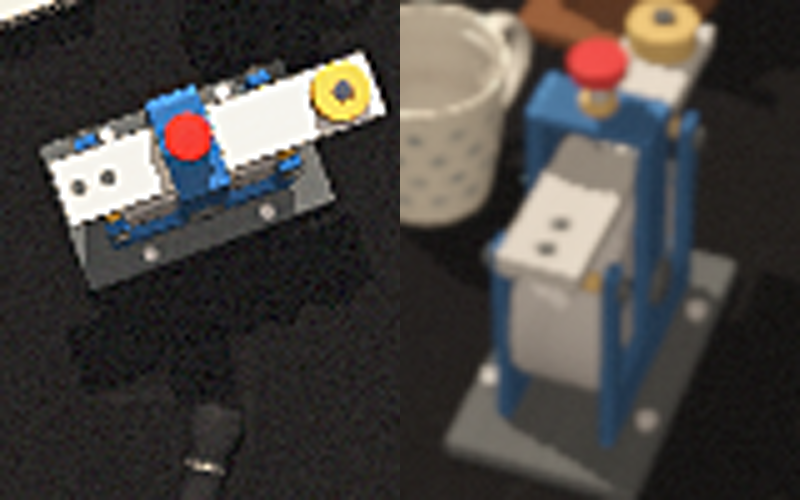

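```bash
python3 - <<'E'
from h import *
f=lambda l,o:np.array(l)/5+np.array(o)-.4
t=lambda l:f(l,(278,168))
s=lambda l:f(l,(275,178)-np.array([80,0]))
k=atz("top",t([[188,137]]),.208);print("knob top",k)
# knob top visible in scene: top face centre approx (597,58)
print("knob scene",atz("scene",s([[597,60]]),.208))
b=atz("top",t([[92,290],[335,197],[40,148]]),.012);print("base",b)
d=b[1]-b[0];print(np.linalg.norm(d),"stand +x angle", np.arctan2(*(b[0]-b[1])[[1,0]]), "ctr",(b[1]+b[2])/2)
e=atz("top",t([[360,50],[385,112],[47,160],[72,225],[342,90]]),[.138,.138,.148,.148,.154]);print(e)
m1=(e[0]+e[1])/2;m2=(e[2]+e[3])/2;print("back mid",m1,"free mid",m2,np.linalg.norm(m2-m1),np.arctan2(*(m2-m1)[[1,0]]))
u=(m2-m1)/np.linalg.norm(m2-m1)
print("weight->knob along",(k[0]-e[4])@u,"back->knob",(k[0]-m1)@u,"free->knob",(m2-k[0])@u)
print(arm.state()["qpos"])
E
```

```text
knob top [[0.55509619 0.16965798 0.208     ]]
knob scene [[0.55580836 0.17495082 0.208     ]]
base [[0.48094894 0.23158236 0.012     ]
 [0.5389085  0.07372165 0.012     ]
 [0.5735213  0.26438145 0.012     ]]
0.1681645470695892 stand +x angle 1.9226727086395252 ctr [0.5562149  0.16905155 0.012     ]
[[0.61472897 0.0656173  0.138     ]
 [0.57714419 0.05157907 0.138     ]
 [0.5500302  0.25254334 0.148     ]
 [0.51138948 0.23815084 0.148     ]
 [0.58843186 0.07812174 0.154     ]]
back mid [0.59593658 0.05859819 0.138     ] free mid [0.53070984 0.24534709 0.148     ] 0.1980648414454135 1.9068252210043608
weight->knob along 0.10001103531207516 back->knob 0.1216984312551766 free->knob 0.07636641019023688
[ 1.23982461  0.41181188 -0.01271132  1.5969635   0.00559886  1.13434539
 -0.08219745]
```

```bash
python3 - <<'E'
from h import *
print(atz("top",[[406,131],[368,137],[373,170],[425,155]],[.208,.012,.012,.012]))
E
```

```text
[[ 0.73778991 -0.09535257  0.208     ]
 [ 0.77009977 -0.00899364  0.012     ]
 [ 0.65920476 -0.02208877  0.012     ]
 [ 0.70758397 -0.19649522  0.012     ]]
```

>>> servo_tool(
  steps=[
    [[0.224,0.309,0.14,0.826],[0.224,0.309,0.14,0.826],[0.224,0.309,0.14,0.826],[0.224,0.309,0.14,0.826],[0.224,0.309,0.14,0.826]],
  ],
  gripper=-1,
)

```text
t: 0.52
tool_pos: [0.2756, -0.4468, 0.3013]
tool_rot: [-2.962, -1.047, -0.0]
force: [0.4, 0.1, 0.6]
grip_width: 0.0582
finger_force: 0.0
```

>>> servo_tool(
  steps=[
    [[0.224,0.309,0,0.826],[0.224,0.309,0,0.826],[0.224,0.309,0,0.826],[0.224,0.309,0,0.826],[0.224,0.309,0,0.826]],
  ],
)

```text
t: 0.93
tool_pos: [0.3886, -0.2902, 0.3008]
tool_rot: [-2.681, -1.636, -0.002]
force: [0.4, -0.8, 0.2]
grip_width: 0.0245
finger_force: 0.0
```

>>> servo_tool(
  steps=[
    [[0.224,0.309,0,0.826],[0.224,0.309,0,0.826],[0.224,0.309,0,0.826],[0.224,0.309,0,0.826],[0.224,0.309,0,0.826]],
  ],
)

```text
t: 1.35
tool_pos: [0.5001, -0.1355, 0.3007]
tool_rot: [-2.289, -2.151, -0.003]
force: [-0.2, 0.4, -0.2]
grip_width: 0.0007
finger_force: 0.0
```

>>> servo_tool(
  steps=[
    [[0.224,0.309,0,0.826],[0.224,0.309,0,0.826],[0.224,0.309,0,0.826],[0.224,0.309,0,0.826],[0.224,0.309,0,0.826]],
  ],
)

```text
t: 1.77
tool_pos: [0.6116, 0.0189, 0.3]
tool_rot: [-1.8, -2.573, -0.003]
force: [-1.0, -0.1, 0.2]
grip_width: 0.0006
finger_force: 0.0
```

>>> servo_tool(
  steps=[
    [[0,0,-0.336,0],[0,0,-0.336,0],[0,0,-0.336,0],[0,0,-0.336,0],[0,0,-0.336,0]],
  ],
)

```text
t: 2.18
tool_pos: [0.6054, 0.0134, 0.1246]
tool_rot: [-1.802, -2.561, 0.012]
force: [-0.9, -1.7, -1.0]
grip_width: 0.0004
finger_force: 0.0
```

```bash
python3 - <<'E'
from h import *
a=arm.snapshot("top")[:,:,::-1];b=arm.snapshot("scene")[:,:,::-1]
cv2.imwrite("pics/c1.png",np.hstack([crop(a,283,165,80,70,5),crop(b,275,160,80,70,5)]) )
print(arm.state()["tool_pos"],arm.state()["force"])
E
```

```text
[0.60951594 0.01446508 0.13191523] [-0.38089248  0.61585642  0.2887405 ]
```

View pics/c1.png

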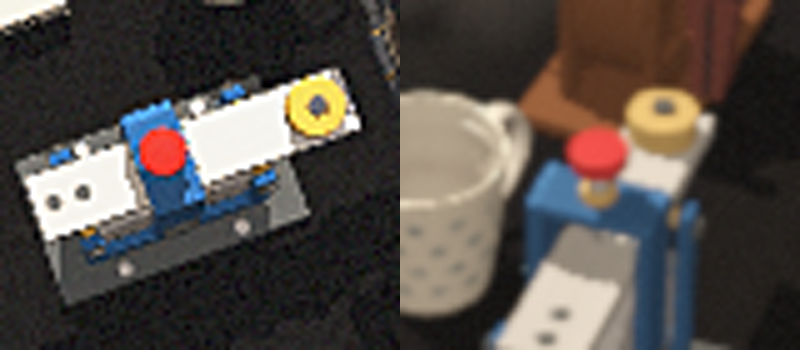

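>>> servo_tool(
  steps=[
    [[-0.0034,0.0094,0,0],[-0.0068,0.0188,0,0],[-0.0101,0.0283,0,0],[-0.0135,0.0377,0,0],[-0.0169,0.0471,0,0]],
  ],
)

```text
t: 2.7
tool_pos: [0.6022, 0.0388, 0.134]
tool_rot: [1.807, 2.568, 0.002]
force: [0.1, -0.8, -0.6]
grip_width: 0.0006
finger_force: 0.0
```

>>> servo_tool(
  steps=[
    [[-0.0022,0.006,0,0],[-0.0043,0.012,0,0],[-0.0065,0.0181,0,0],[-0.0086,0.0241,0,0],[-0.0108,0.0301,0,0]],
  ],
)

```text
t: 3.12
tool_pos: [0.597, 0.0518, 0.1328]
tool_rot: [1.809, 2.566, -0.001]
force: [0.9, -4.7, 1.4]
grip_width: 0.0004
finger_force: 2.5
```

>>> servo_tool(
  steps=[
    [[-0.0022,0.006,0,0],[-0.0043,0.012,0,0],[-0.0065,0.0181,0,0],[-0.0086,0.0241,0,0],[-0.0108,0.0301,0,0]],
  ],
)

```text
t: 3.53
tool_pos: [0.5921, 0.0663, 0.1331]
tool_rot: [1.809, 2.565, -0.001]
force: [3.0, -8.4, 5.5]
grip_width: 0.0004
finger_force: 3.8
```

>>> servo_tool(
  steps=[
    [[-0.0022,0.006,0,0],[-0.0043,0.012,0,0],[-0.0065,0.0181,0,0],[-0.0086,0.0241,0,0],[-0.0108,0.0301,0,0]],
  ],
)

```text
t: 3.95
tool_pos: [0.5879, 0.0797, 0.1339]
tool_rot: [1.81, 2.561, -0.002]
force: [4.3, -11.4, 9.7]
grip_width: 0.0007
finger_force: 6.3
```

```bash
python3 - <<'E'
from h import *
a=arm.snapshot("top")[:,:,::-1];b=arm.snapshot("scene")[:,:,::-1]
cv2.imwrite("pics/c2.png",np.hstack([crop(a,278,168,80,80,5),crop(b,275,165,80,80,5)]) )
print(arm.state()["tool_pos"],arm.state()["force"])
E
```

```text
[0.58757136 0.08065817 0.13398876] [ 1.74333295 -3.66835057  1.21542377]
```

View pics/c2.png

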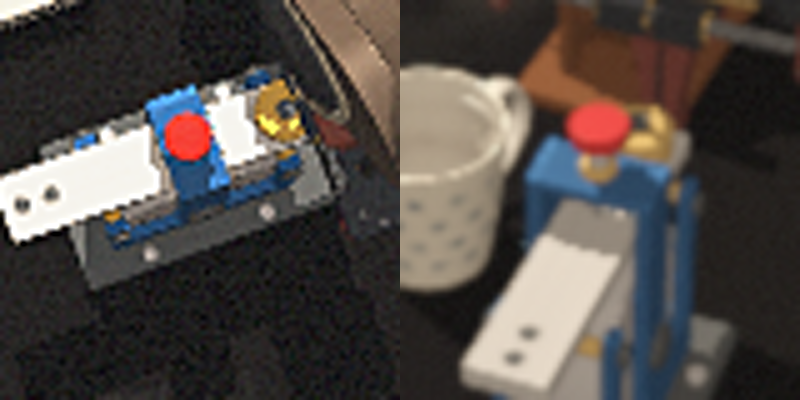

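```bash
cat >>h.py <<'E'
u=np.array([-.3374,.9414,0])
def short(free2,zf,w=None,zw=0):
    k=np.array([.5551,.1697,.208]);e=atz("top",free2,zf)
    print("short by (free end)",123-((e.mean(0)-k)@u)*1e3)
    if w is not None: print("(weight)",((k-atz("top",[w],zw)[0])@u)*1e3-53)
E
python3 - <<'E'
from h import *
t=lambda l:np.array(l)/5+np.array((278,168))-.4
short(t([[0,180],[18,243]]),.150,t([283,108]),.156)
E
```

```text
short by (free end) 11.9234357611071
(weight) 7.870952597924074
```

>>> servo_tool(
  steps=[
    [[-0.0008,0.0023,0,0],[-0.0017,0.0047,0,0],[-0.0026,0.0071,0,0],[-0.0034,0.0094,0,0],[-0.0034,0.0094,0,0]],
  ],
)

```text
t: 4.47
tool_pos: [0.586, 0.0851, 0.134]
tool_rot: [1.809, 2.562, -0.001]
force: [3.3, -9.1, 9.1]
grip_width: 0.0006
finger_force: 4.8
```

>>> servo_tool(
  steps=[
    [[0.0008,-0.0023,0,0],[0.0027,-0.0076,0,0],[0.0068,-0.0188,0,0],[0.0068,-0.0188,0,0],[0.0068,-0.0188,0,0]],
  ],
)

```text
t: 4.88
tool_pos: [0.5871, 0.0785, 0.1322]
tool_rot: [-1.808, -2.568, 0.0]
force: [-0.4, -0.2, -0.4]
grip_width: 0.0003
finger_force: 0.0
```

```bash
python3 - <<'E'
from h import *
a=arm.snapshot("top")[:,:,::-1];b=arm.snapshot("scene")[:,:,::-1]
cv2.imwrite("pics/c3.png",np.hstack([crop(a,270,168,80,80,5),crop(b,275,165,80,80,5)]) )
print(arm.state()["tool_pos"],arm.state()["force"])
E
```

```text
[0.5870391  0.07889166 0.13234578] [-0.40223653 -0.35369267 -0.25262462]
```

View pics/c3.png

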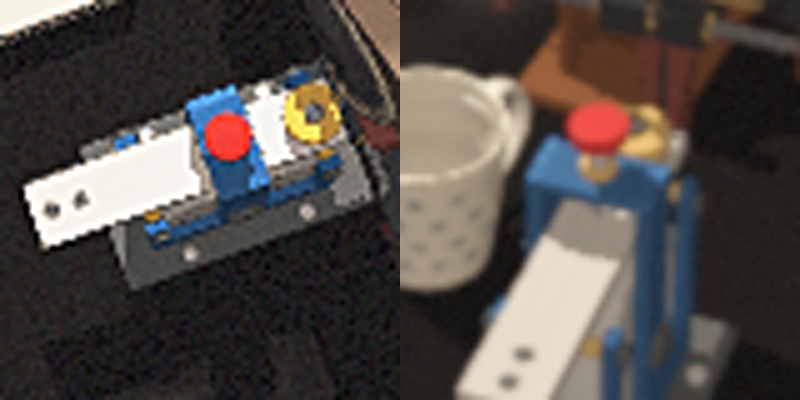

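```bash
python3 - <<'E'
from h import *
t=lambda l:np.array(l)/5+np.array((270,168))-.4
short(t([[23,185],[43,248]]),.150,t([313,112]),.156)
E
```

```text
short by (free end) 2.103856923106946
(weight) 1.5207191840673104
```

```bash
cat >>h.py <<'E'
from scipy.optimize import least_squares
K0=np.array([.5556,.170,0])
v=np.array([-.9414,-.3374,0])
def sz(uv,lat):
    r=least_squares(lambda q:(proj("scene",K0+u*q[0]+v*lat+[0,0,q[1]])[0]-uv)*1e0,[.1,.148],x_scale=[.01,.01]);return r.x*1e3
def tilt(holes):
    for h in holes: print(h,[np.round(sz(h,l),1).tolist() for l in(0,)])
E
python3 - <<'E'
from h import *
for l,o in(([[560,223],[546,248]],(275,178)),([[528,333],[514,358]],(275,165)),([[523,354],[509,381]],(275,165))):
    p=(np.array(l)-[400,0])/5+np.array(o)-.4
    tilt(p)
E
```

```text
[306.6 222.2] [[58.7, 154.6]]
[303.8 227.2] [[76.8, 155.6]]
[300.2 231.2] [[99.0, 164.2]]
[297.4 236.2] [[116.0, 165.1]]
[299.2 235.4] [[105.5, 157.2]]
[296.4 240.8] [[122.5, 157.0]]
```

>>> servo_tool(
  steps=[
    [[0,0,0,0],[0,0,0,0],[0,0,0,0],[0,0,0,0],[0,0,0,0]],
  ],
)

```text
t: 5.4
tool_pos: [0.5874, 0.0785, 0.1327]
tool_rot: [1.808, 2.569, 0.0]
force: [0.2, -1.0, 0.4]
grip_width: 0.0007
finger_force: 0.0
```

>>> servo_tool(
  steps=[
    [[0,0,0,0],[0,0,0,0],[0,0,0,0],[0,0,0,0],[0,0,0,0]],
  ],
)

```text
t: 5.82
tool_pos: [0.5874, 0.0785, 0.1327]
tool_rot: [1.808, 2.569, 0.0]
force: [0.5, -0.0, 0.1]
grip_width: 0.0007
finger_force: 0.0
```

```bash
cat >>h.py <<'E'
def look(name=None):
    "hole centroids in scene: small dark blobs enclosed in white near the free end"
    b=arm.snapshot("scene")[:,:,::-1].copy()
    if name: cv2.imwrite(name,b)
    return holes(b)
def holes(b):
    x,y,s=285,215,8
    g=crop(cv2.cvtColor(b,cv2.COLOR_BGR2GRAY),x,y,40,45,s)
    m=(g<150).astype(np.uint8)
    n,_,st,c=cv2.connectedComponentsWithStats(m)
    return [(np.round((c[i]+.5)/s-.5+[x,y],2).tolist(),int(st[i,4])) for i in range(1,n) if 150<st[i,4]<1500 and st[i,2]<40 and st[i,3]<40]
E
python3 - <<'E'
from h import *
print(holes(cv2.imread("pics/scene0.png")))
h=look("pics/s4.png");print(h);tilt([q[0] for q in h])
b=cv2.imread("pics/s4.png");a=arm.snapshot("top")[:,:,::-1]
cv2.imwrite("pics/c4.png",np.hstack([crop(a,270,168,80,80,5),crop(b,275,185,80,80,5)]) )
E
```

```text
[([306.72, 222.43], 220), ([303.85, 227.37], 286)]
[([299.37, 234.81], 232), ([296.23, 240.16], 274)]
[299.37, 234.81] [[104.4, 158.0]]
[296.23, 240.16] [[123.3, 159.9]]
```

View pics/c4.png

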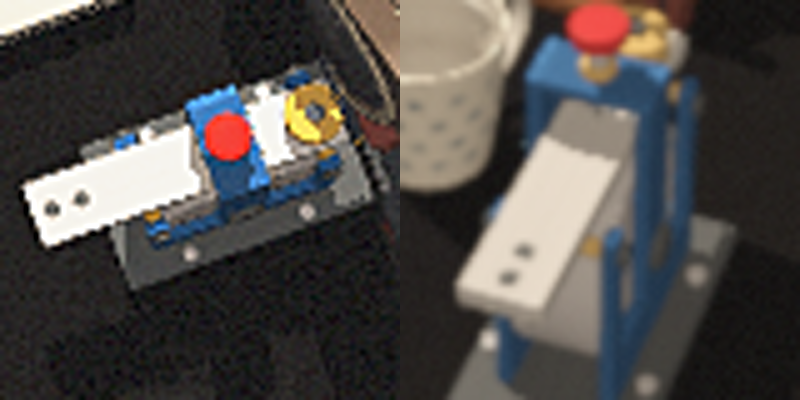

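```bash
python3 - <<'E'
from h import *
for f in("scene0","s4"):
    q=[sz(h[0],0) for h in holes(cv2.imread(f"pics/{f}.png"))]; print(f,np.mean(q,0))
# sensitivity (px) of hole per 1 mm along and 1 mm up
p=proj("scene",[K0+u*.113+[0,0,.150],K0+u*.114+[0,0,.150],K0+u*.113+[0,0,.151],K0+u*.113+v*.001+[0,0,.150]]);print(p[1:]-p[0])
E
```

```text
scene0 [ 67.2162845  153.92999779]
s4 [113.8553905  158.94177755]
[[-0.16409122  0.31290909]
 [-0.00779095 -0.31128324]
 [ 0.42447794  0.11359852]]
```

>>> servo_tool(
  steps=[
    [[-0.0027,0.0075,0,0],[-0.0054,0.0151,0,0],[-0.0067,0.0188,0,0],[-0.0081,0.0226,0,0],[-0.0081,0.0226,0,0]],
  ],
)

```text
t: 6.33
tool_pos: [0.5834, 0.0897, 0.1327]
tool_rot: [1.808, 2.569, -0.0]
force: [0.5, -2.0, 0.4]
grip_width: 0.0002
finger_force: 1.0
```

>>> servo_tool(
  steps=[
    [[0.0014,-0.0038,0,0],[0.0041,-0.0113,0,0],[0.0081,-0.0226,0,0],[0.0081,-0.0226,0,0],[0.0081,-0.0226,0,0]],
  ],
)

```text
t: 6.75
tool_pos: [0.5875, 0.0778, 0.1325]
tool_rot: [-1.81, -2.568, 0.0]
force: [-0.7, 0.2, -0.0]
grip_width: 0.0006
finger_force: 0.0
```

>>> servo_tool(
  steps=[
    [[0,0,0,0],[0,0,0,0],[0,0,0,0],[0,0,0,0],[0,0,0,0]],
  ],
)

```text
t: 7.17
tool_pos: [0.5874, 0.0786, 0.1327]
tool_rot: [1.808, 2.569, 0.0]
force: [-1.1, 0.3, 0.1]
grip_width: 0.0005
finger_force: 0.0
```

>>> servo_tool(
  steps=[
    [[0,0,0,0],[0,0,0,0],[0,0,0,0],[0,0,0,0],[0,0,0,0]],
  ],
)

```text
t: 7.58
tool_pos: [0.5874, 0.0785, 0.1326]
tool_rot: [-1.808, -2.569, -0.0]
force: [-0.2, 0.1, -0.2]
grip_width: 0.0004
finger_force: 0.0
```

```bash
python3 - <<'E'
from h import *
h=look("pics/s5.png");print(h,np.mean([sz(q[0],0) for q in h],0))
E
```

```text
[([298.6, 239.66], 212), ([295.67, 245.79], 280)] [118.50388809 146.83030768]
```

>>> servo_tool(
  steps=[
    [[0,0,0.08,0],[0,0,0.16,0],[0,0,0.235,0],[0,0,0.235,0],[0,0,0.235,0]],
  ],
)

```text
t: 8.05
tool_pos: [0.5885, 0.0788, 0.2525]
tool_rot: [1.806, 2.566, 0.005]
force: [0.6, -0.1, -1.3]
grip_width: 0.0006
finger_force: 0.0
```

>>> servo_tool(
  steps=[
    [[-0.021,0.062,0,0],[-0.043,0.124,0,0],[-0.064,0.185,0,0],[-0.064,0.185,0,0],[-0.064,0.185,0,0]],
  ],
)

```text
t: 8.47
tool_pos: [0.5539, 0.1728, 0.2488]
tool_rot: [-1.802, -2.571, 0.002]
force: [0.7, -0.4, -0.8]
grip_width: 0.0004
finger_force: 0.0
```

```bash
python3 - <<'E'
from h import *
h=look("pics/s6.png");print(h,np.mean([sz(q[0],0) for q in h],0))
print(arm.state()["tool_pos"])
a=arm.snapshot("top")[:,:,::-1];b=cv2.imread("pics/s6.png")
cv2.imwrite("pics/c6.png",np.hstack([crop(a,270,158,80,100,5),crop(b,275,165,80,100,5)]) )
E
```

```text
[([298.59, 239.65], 195), ([295.7, 245.79], 260)] [118.44750322 146.78756031]
[0.5547785  0.17086878 0.24878519]
```

View pics/c6.png

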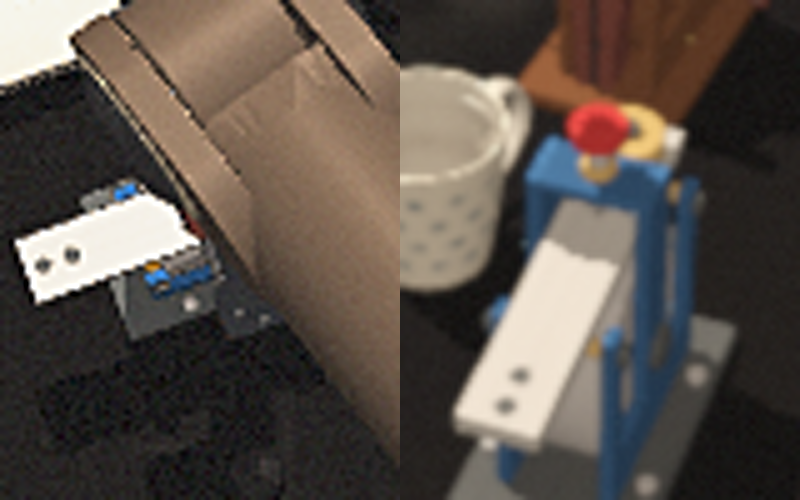

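>>> servo_tool(
  steps=[
    [[0,0,-0.03,0],[0,0,-0.05,0],[0,0,-0.056,0],[0,0,-0.056,0],[0,0,-0.056,0]],
  ],
)

```text
t: 8.98
tool_pos: [0.5555, 0.1704, 0.222]
tool_rot: [-1.809, -2.568, 0.001]
force: [0.6, 0.0, -0.4]
grip_width: 0.0
finger_force: 0.0
```

>>> servo_tool(
  steps=[
    [[0,0,-0.006,0],[0,0,-0.012,0],[0,0,-0.016,0],[0,0,-0.02,0],[0,0,-0.024,0]],
  ],
)

```text
t: 9.4
tool_pos: [0.5558, 0.171, 0.2105]
tool_rot: [1.808, 2.568, 0.001]
force: [0.2, 0.1, 3.6]
grip_width: 0.0003
finger_force: 1.8
```

>>> servo_tool(
  steps=[
    [[0,0,-0.002,0],[0,0,-0.004,0],[0,0,-0.006,0],[0,0,-0.008,0],[0,0,-0.01,0]],
  ],
)

```text
t: 9.82
tool_pos: [0.5559, 0.1711, 0.2075]
tool_rot: [1.808, 2.567, 0.001]
force: [-6.0, -4.9, 26.6]
grip_width: 0.0006
finger_force: 13.1
```

>>> servo_tool(
  steps=[
    [[0,0,0.006,0],[0,0,0.016,0],[0,0,0.03,0],[0,0,0.05,0],[0,0,0.08,0]],
  ],
)

```text
t: 10.23
tool_pos: [0.5544, 0.1706, 0.2446]
tool_rot: [-1.807, -2.567, 0.004]
force: [-0.8, 0.0, 1.0]
grip_width: 0.0008
finger_force: 0.0
```

>>> servo_tool(
  steps=[
    [[0.01,-0.028,0.05,0],[0.02,-0.056,0.06,0],[0.04,-0.113,0.06,0],[0.08,-0.2,0.06,0],[0.08,-0.2,0.06,0]],
  ],
)

```text
t: 10.65
tool_pos: [0.5976, 0.0631, 0.275]
tool_rot: [1.817, 2.56, -0.005]
force: [-0.0, -1.6, -0.9]
grip_width: 0.0002
finger_force: 0.0
```

>>> servo_tool(
  steps=[
    [[0,0,0,0],[0,0,0,0],[0,0,0,0],[0,0,0,0],[0,0,0,0]],
  ],
)

```text
t: 11.07
tool_pos: [0.5949, 0.0725, 0.2753]
tool_rot: [-1.805, -2.571, -0.0]
force: [0.5, 0.6, 0.4]
grip_width: 0.0007
finger_force: 0.0
```

>>> servo_tool(
  steps=[
    [[0,0,0,0],[0,0,0,0],[0,0,0,0],[0,0,0,0],[0,0,0,0]],
  ],
)

```text
t: 11.48
tool_pos: [0.5954, 0.071, 0.2752]
tool_rot: [1.808, 2.569, -0.0]
force: [-1.7, 0.1, 0.2]
grip_width: 0.0005
finger_force: 0.0
```

```bash
python3 - <<'E'
from h import *
h=look("pics/s7.png");print(h,np.mean([sz(q[0],0) for q in h],0))
a=arm.snapshot("top")[:,:,::-1];b=cv2.imread("pics/s7.png")
cv2.imwrite("pics/c7.png",np.hstack([crop(a,270,158,80,100,5),crop(b,275,165,80,100,5)]) )
E
```

```text
[([298.52, 240.07], 216), ([295.59, 246.22], 264)] [119.03118676 146.01043462]
```

View pics/c7.png

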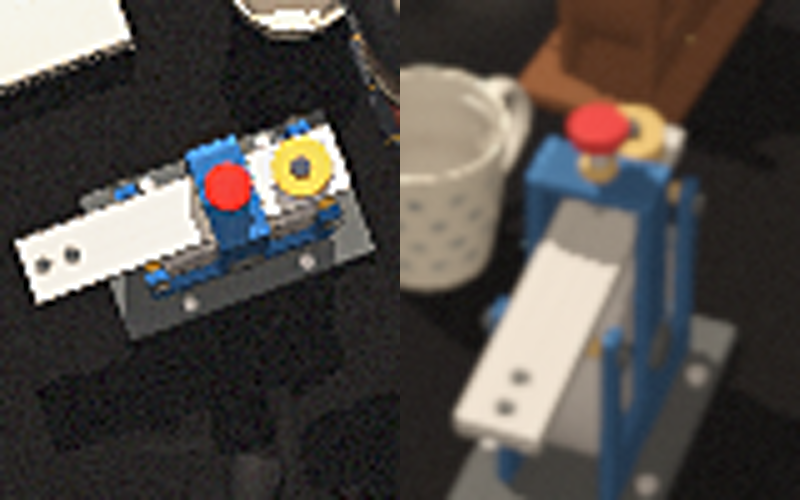

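>>> servo_tool(
  steps=[
    [[0,0,0,0],[0,0,0,0],[0,0,0,0],[0,0,0,0],[0,0,0,0]],
  ],
)

```text
t: 12.0
tool_pos: [0.5954, 0.071, 0.2751]
tool_rot: [-1.808, -2.569, 0.0]
force: [-0.2, -0.6, 0.4]
grip_width: 0.0005
finger_force: 0.0
```

>>> servo_tool(
  steps=[
    [[0,0,0,0],[0,0,0,0],[0,0,0,0],[0,0,0,0],[0,0,0,0]],
  ],
)

```text
t: 12.42
tool_pos: [0.5954, 0.0709, 0.2752]
tool_rot: [1.808, 2.569, 0.0]
force: [-0.6, 0.4, -0.3]
grip_width: 0.0005
finger_force: 0.0
```

```bash
python3 - <<'E'
from h import *
t=lambda l:np.array(l)/5+np.array((270,158))-.4
short(t([[14,240],[37,305]]),.138,t([302,168]),.1625)
h=look();print(h,np.mean([sz(q[0],0) for q in h],0))
E
```

```text
short by (free end) -3.7927742613562714
(weight) -6.323927085317955
[([298.55, 240.07], 214), ([295.59, 246.22], 267)] [118.94316564 145.92192663]
```

```bash
cat >>h.py <<'E'
def cen(b,x,y,w,h):
    s=8;g=crop(cv2.cvtColor(b,cv2.COLOR_BGR2GRAY),x,y,w,h,s)
    n,_,st,c=cv2.connectedComponentsWithStats((g<150).astype(np.uint8))
    r=[((c[i]+.5)/s-.5+[x,y]) for i in range(1,n) if 60<st[i,4]<1500 and st[i,2]<40 and st[i,3]<40]
    return sorted(r,key=lambda q:-q[0])
def tri(a,b):
    f=lambda X:np.r_[proj("top",X)[0]-a,proj("scene",X)[0]-b]
    r=least_squares(f,[.53,.25,.15],x_scale=.01);return r.x,np.abs(r.fun).max()
E
python3 - <<'E'
from h import *
t0=cv2.imread("pics/top0.png");s0=cv2.imread("pics/scene0.png")
t1=arm.snapshot("top")[:,:,::-1].copy();s1=arm.snapshot("scene")[:,:,::-1].copy();cv2.imwrite("pics/top8.png",t1);cv2.imwrite("pics/s8.png",s1)
for t,s,w in((t0,s0,(286,195,24,20)),(t1,s1,(272,200,20,20))):
    A=cen(t,*w);B=sorted([np.array(h[0]) for h in holes(s)],key=lambda q:-q[0]);print(len(A),len(B),np.round(A,2).tolist())
    for a,b in zip(A,B):
        X,e=tri(a,b);print("s,lat,z mm",np.round([(X-K0)@u*1e3,(X-K0)@v*1e3,X[2]*1e3,e],2))
E
```

```text
3 2 [[309.2, 201.11], [299.1, 203.08], [293.29, 205.06]]
s,lat,z mm [ 21.05  -7.85 114.9    2.48]
s,lat,z mm [ 50.68  -7.09 127.18   1.23]
2 2 [[283.97, 208.58], [278.21, 210.61]]
s,lat,z mm [ 97.89  -3.95 132.97   0.43]
s,lat,z mm [116.02  -4.2  131.14   0.35]
```

```bash
python3 - <<'E'
from h import *
t0=cv2.imread("pics/top0.png");s0=cv2.imread("pics/scene0.png")
A=cen(t0,286,195,24,20)[1:];B=[np.array(h[0]) for h in holes(s0)]
for a,b in zip(A,B):
    X,e=tri(a,b);print(np.round([(X-K0)@u*1e3,(X-K0)@v*1e3,X[2]*1e3,e],2))
E
```

```text
[ 50.07  -2.1  144.88   0.38]
[ 68.15  -2.41 145.82   0.35]
```

>>> servo_tool(
  steps=[
    [[-0.03,0.08,0,0],[-0.06,0.16,0,0],[-0.094,0.25,0,0],[-0.094,0.25,0,0],[-0.094,0.25,0,0]],
  ],
)

```text
t: 12.98
tool_pos: [0.5465, 0.2003, 0.2757]
tool_rot: [-1.799, -2.575, -0.002]
force: [0.7, -0.7, 0.3]
grip_width: 0.0002
finger_force: 0.0
```

>>> servo_tool(
  steps=[
    [[-0.03,0.08,0,0],[-0.06,0.16,0,0],[-0.094,0.25,0,0],[-0.094,0.25,0,0],[-0.094,0.25,0,0]],
  ],
)

```text
t: 13.4
tool_pos: [0.5, 0.3236, 0.2752]
tool_rot: [-1.802, -2.573, -0.001]
force: [-0.1, -0.1, 0.4]
grip_width: 0.0007
finger_force: 0.0
```

```bash
python3 - <<'E'
from h import *
s=arm.state();print(s["qpos"].round(2) if hasattr(s["qpos"],"round") else s["qpos"],s["tool_pos"])
E
```

```text
[-0.12  0.42 -0.73  1.58  0.29  1.26 -0.55] [0.49997533 0.32362843 0.27524936]
```

>>> servo_tool(
  steps=[
    [[0,0,-0.08,0],[0,0,-0.16,0],[0,0,-0.23,0],[0,0,-0.28,0],[0,0,-0.29,0]],
  ],
)

```text
t: 13.82
tool_pos: [0.5011, 0.3162, 0.1252]
tool_rot: [-1.812, -2.565, 0.012]
force: [-1.1, 0.0, -0.7]
grip_width: 0.0007
finger_force: 0.0
```

>>> servo_tool(
  steps=[
    [[0.0034,-0.0094,0,0],[0.0068,-0.0188,0,0],[0.0101,-0.0282,0,0],[0.0128,-0.0357,0,0],[0.0128,-0.0357,0,0]],
  ],
)

```text
t: 14.23
tool_pos: [0.5093, 0.3019, 0.1316]
tool_rot: [1.81, 2.565, 0.002]
force: [-0.2, -0.0, -0.5]
grip_width: 0.0002
finger_force: 0.0
```

```bash
cat >>h.py <<'E'
def now(save=None):
    t1=arm.snapshot("top")[:,:,::-1].copy();s1=arm.snapshot("scene")[:,:,::-1].copy()
    if save: cv2.imwrite(f"pics/t{save}.png",t1);cv2.imwrite(f"pics/s{save}.png",s1)
    A=cen(t1,272,200,20,20);B=[np.array(h[0]) for h in holes(s1)];print(len(A),len(B),np.round(B,2).tolist())
    if len(A)==len(B)==2:
        Z=np.array([tri(a,b)[0] for a,b in zip(A,B)]).mean(0);s=(Z-K0)@u*1e3
        print("s %.1f lat %.1f z %.1f tilt fwd %.3f"%(s,(Z-K0)@v*1e3,Z[2]*1e3,(144-1.9-Z[2]*1e3)/s))
    elif len(B)==2: print("scene only",np.mean([sz(b,0) for b in B],0))
    p=arm.state()["tool_pos"];print("tcp",p,"s",(p-K0)@u)
E
python3 -c "from h import *;now('9')"
```

```text
0 0 []
tcp [0.50843088 0.30293594 0.13114947] s 0.14106075280451208
```

>>> servo_tool(
  steps=[
    [[0.0007,-0.0019,0,0],[0.0014,-0.0038,0,0],[0.0021,-0.0056,0,0],[0.0027,-0.0075,0,0],[0.0027,-0.0075,0,0]],
  ],
)

```text
t: 14.75
tool_pos: [0.5088, 0.3001, 0.1302]
tool_rot: [-1.807, -2.569, -0.001]
force: [-1.8, 1.7, -0.5]
grip_width: 0.0003
finger_force: 1.3
```

>>> servo_tool(
  steps=[
    [[0.0007,-0.0019,0,0],[0.0014,-0.0038,0,0],[0.0014,-0.0038,0,0]],
  ],
)

```text
t: 15.0
tool_pos: [0.5097, 0.2977, 0.1302]
tool_rot: [-1.808, -2.569, -0.0]
force: [-1.0, 3.4, 0.7]
grip_width: 0.0008
finger_force: 1.8
```

>>> servo_tool(
  steps=[
    [[0.0005,-0.0015,0,0],[0.001,-0.0029,0,0],[0.0016,-0.0044,0,0],[0.0016,-0.0044,0,0]],
  ],
)

```text
t: 15.33
tool_pos: [0.5108, 0.2951, 0.1302]
tool_rot: [1.809, 2.569, 0.0]
force: [-1.5, 3.4, 0.1]
grip_width: 0.0004
finger_force: 1.7
```

>>> servo_tool(
  steps=[
    [[-0.0014,0.0038,0,0],[-0.0041,0.0113,0,0],[-0.0135,0.0377,0,0],[-0.0203,0.0565,0,0],[-0.0203,0.0565,0,0]],
  ],
)

```text
t: 15.75
tool_pos: [0.4988, 0.3268, 0.1304]
tool_rot: [-1.803, -2.571, -0.002]
force: [0.3, -0.2, 0.2]
grip_width: 0.0006
finger_force: 0.0
```

>>> servo_tool(
  steps=[
    [[0,0,0.08,0],[0,0,0.16,0],[0,0,0.23,0],[0,0,0.23,0],[0,0,0.23,0]],
  ],
)

```text
t: 16.17
tool_pos: [0.5011, 0.3246, 0.2474]
tool_rot: [1.807, 2.567, 0.006]
force: [-0.3, 0.1, -0.2]
grip_width: 0.0005
finger_force: 0.0
```

>>> servo_tool(
  steps=[
    [[0.07,-0.17,0,0],[0.11,-0.25,0,0],[0.14,-0.34,0,0],[0.14,-0.34,0,0],[0.14,-0.34,0,0]],
  ],
)

```text
t: 16.58
tool_pos: [0.5721, 0.1463, 0.2429]
tool_rot: [1.816, 2.563, -0.007]
force: [0.6, 0.3, -0.3]
grip_width: 0.0004
finger_force: 0.0
```

>>> servo_tool(
  steps=[
    [[0.05,-0.08,0,0],[0.05,-0.16,0,0],[0.05,-0.16,0,0],[0.05,-0.16,0,0],[0.05,-0.16,0,0]],
  ],
)

```text
t: 17.0
tool_pos: [0.5948, 0.0737, 0.2439]
tool_rot: [-1.808, -2.567, 0.002]
force: [-0.6, 1.7, 0.1]
grip_width: 0.0002
finger_force: 0.0
```

```bash
python3 -c "from h import *;now('10')"
```

```text
2 2 [[299.43, 234.69], [296.42, 240.01]]
s 100.3 lat -4.3 z 144.2 tilt fwd -0.021
tcp [0.59474267 0.0754874  0.24462024] s -0.10218089704310213
```

>>> servo_tool(
  steps=[
    [[-0.006,-0.013,-0.05,0],[-0.006,-0.013,-0.11,0],[-0.006,-0.013,-0.17,0],[-0.006,-0.013,-0.21,0],[-0.006,-0.013,-0.225,0]],
  ],
)

```text
t: 17.52
tool_pos: [0.5903, 0.0685, 0.1294]
tool_rot: [-1.802, -2.569, 0.004]
force: [-1.4, -0.5, -0.4]
grip_width: 0.0001
finger_force: 0.0
```

>>> servo_tool(
  steps=[
    [[0,0,0,0],[0,0,0,0],[0,0,0,0],[0,0,0,0],[0,0,0,0]],
  ],
)

```text
t: 17.93
tool_pos: [0.5932, 0.0673, 0.134]
tool_rot: [1.807, 2.567, 0.002]
force: [0.4, -0.5, 0.5]
grip_width: 0.0004
finger_force: 0.0
```

```bash
python3 -c "from h import *;now('11')"
```

```text
2 2 [[299.44, 234.68], [296.42, 240.01]]
s 100.3 lat -4.3 z 144.2 tilt fwd -0.021
tcp [0.5929064  0.06697578 0.13349646] s -0.10957417611546455
```

>>> servo_tool(
  steps=[
    [[-0.004,0.0113,0,0],[-0.0081,0.0226,0,0],[-0.0112,0.032,0,0],[-0.0131,0.0367,0,0],[-0.0131,0.0367,0,0]],
  ],
)

```text
t: 18.45
tool_pos: [0.5858, 0.0861, 0.1328]
tool_rot: [1.807, 2.57, 0.0]
force: [0.2, -0.3, -0.8]
grip_width: 0.0005
finger_force: 0.0
```

>>> servo_tool(
  steps=[
    [[-0.0007,0.0019,0,0],[-0.0014,0.0038,0,0],[-0.0014,0.0038,0,0]],
  ],
)

```text
t: 18.7
tool_pos: [0.5855, 0.0867, 0.1326]
tool_rot: [1.809, 2.568, -0.001]
force: [1.3, -3.0, 0.4]
grip_width: 0.0004
finger_force: 1.2
```

>>> servo_tool(
  steps=[
    [[0.0007,-0.0019,0,0],[0.0034,-0.0094,0,0],[0.0081,-0.0226,0,0],[0.0135,-0.0377,0,0],[0.0135,-0.0377,0,0]],
  ],
)

```text
t: 19.12
tool_pos: [0.5927, 0.0659, 0.1324]
tool_rot: [1.811, 2.566, -0.001]
force: [0.2, -0.3, -0.7]
grip_width: 0.0005
finger_force: 0.0
```

>>> servo_tool(
  steps=[
    [[0,0,0.06,0],[0,0,0.14,0],[0,0,0.23,0],[0,0,0.23,0],[0,0,0.23,0]],
  ],
)

```text
t: 19.53
tool_pos: [0.5935, 0.0687, 0.2508]
tool_rot: [1.807, 2.565, 0.006]
force: [-0.1, -0.4, -0.5]
grip_width: 0.0004
finger_force: 0.0
```

>>> servo_tool(
  steps=[
    [[0,0,0,0],[0,0,0,0],[0,0,0,0],[0,0,0,0],[0,0,0,0]],
  ],
)

```text
t: 19.95
tool_pos: [0.5916, 0.0683, 0.2467]
tool_rot: [-1.808, -2.568, 0.001]
force: [0.4, -0.7, 0.4]
grip_width: 0.0006
finger_force: 0.0
```

```bash
python3 -c "from h import *;now('12')"
```

```text
2 2 [[299.12, 236.44], [296.11, 242.15]]
s 102.8 lat -4.2 z 140.3 tilt fwd 0.017
tcp [0.59183255 0.06840033 0.24709818] s -0.10787079374590398
```

>>> servo_tool(
  steps=[
    [[-0.024,0.068,0,0],[-0.048,0.137,0,0],[-0.072,0.205,0,0],[-0.072,0.205,0,0],[-0.072,0.205,0,0]],
  ],
)

```text
t: 20.47
tool_pos: [0.555, 0.1736, 0.2479]
tool_rot: [-1.802, -2.573, -0.001]
force: [0.5, -1.3, -0.1]
grip_width: 0.0003
finger_force: 0.0
```

>>> servo_tool(
  steps=[
    [[0,0,-0.03,0],[0,0,-0.045,0],[0,0,-0.053,0],[0,0,-0.053,0],[0,0,-0.053,0]],
  ],
)

```text
t: 20.88
tool_pos: [0.5562, 0.1702, 0.221]
tool_rot: [-1.81, -2.568, 0.001]
force: [-0.2, -0.2, 0.2]
grip_width: 0.0008
finger_force: 0.0
```

>>> servo_tool(
  steps=[
    [[0,0,-0.006,0],[0,0,-0.012,0],[0,0,-0.016,0],[0,0,-0.02,0],[0,0,-0.022,0]],
  ],
)

```text
t: 21.3
tool_pos: [0.5565, 0.1709, 0.2104]
tool_rot: [1.808, 2.568, 0.001]
force: [0.8, 0.1, 3.8]
grip_width: 0.0009
finger_force: 1.8
```

>>> servo_tool(
  steps=[
    [[0,0,-0.002,0],[0,0,-0.004,0],[0,0,-0.004,0]],
  ],
)

```text
t: 21.55
tool_pos: [0.5564, 0.1709, 0.2084]
tool_rot: [1.808, 2.568, 0.001]
force: [1.1, -0.3, 4.9]
grip_width: 0.0008
finger_force: 2.3
```

>>> servo_tool(
  steps=[
    [[0,0,-0.001,0],[0,0,-0.002,0],[0,0,-0.003,0],[0,0,-0.003,0]],
  ],
)

```text
t: 21.88
tool_pos: [0.5565, 0.1709, 0.208]
tool_rot: [1.808, 2.567, 0.001]
force: [-1.8, -1.9, 11.5]
grip_width: 0.0006
finger_force: 6.0
```

11.5 N against about 5 N of spring: the pin is on the arm. I'll release it.

>>> servo_tool(
  steps=[
    [[0,0,0,0],[0,0,0.004,0],[0,0,0.012,0],[0,0,0.03,0],[0,0,0.06,0]],
  ],
)

```text
t: 22.3
tool_pos: [0.5546, 0.1706, 0.2356]
tool_rot: [-1.806, -2.567, 0.005]
force: [-0.8, 0.6, -0.4]
grip_width: 0.0006
finger_force: 0.0
```

>>> servo_tool(
  steps=[
    [[0.01,-0.028,0.04,0],[0.03,-0.08,0.06,0],[0.06,-0.14,0.06,0],[0.08,-0.2,0.06,0],[0.08,-0.2,0.06,0]],
  ],
)

```text
t: 22.72
tool_pos: [0.5975, 0.0632, 0.266]
tool_rot: [1.819, 2.56, -0.006]
force: [0.6, -1.0, -0.0]
grip_width: 0.0001
finger_force: 0.0
```

>>> servo_tool(
  steps=[
    [[0,0,0,0],[0,0,0,0],[0,0,0,0],[0,0,0,0],[0,0,0,0]],
  ],
)

```text
t: 23.13
tool_pos: [0.5956, 0.0722, 0.2668]
tool_rot: [-1.806, -2.57, -0.0]
force: [-0.5, 0.4, -0.4]
grip_width: 0.0003
finger_force: 0.0
```

>>> servo_tool(
  steps=[
    [[0,0,0,0],[0,0,0,0],[0,0,0,0],[0,0,0,0],[0,0,0,0]],
  ],
)

```text
t: 23.55
tool_pos: [0.596, 0.0709, 0.2667]
tool_rot: [1.808, 2.569, 0.0]
force: [-0.4, -0.7, -0.5]
grip_width: 0.0007
finger_force: 0.0
```

>>> servo_tool(
  steps=[
    [[0,0,0,0],[0,0,0,0],[0,0,0,0],[0,0,0,0],[0,0,0,0]],
  ],
)

```text
t: 23.97
tool_pos: [0.596, 0.0709, 0.2667]
tool_rot: [-1.808, -2.569, -0.0]
force: [-0.5, 0.2, 0.5]
grip_width: 0.0006
finger_force: 0.0
```

```bash
python3 -c "
from h import *
now('13')
b=cv2.imread('pics/s13.png');cv2.imwrite('pics/c13.png',crop(b,275,165,80,100,5))"
```

```text
2 2 [[299.09, 236.48], [296.13, 242.04]]
s 102.8 lat -4.1 z 140.5 tilt fwd 0.016
tcp [0.59601402 0.07086939 0.2666768 ] s -0.10695724669528515
```

View pics/c13.png

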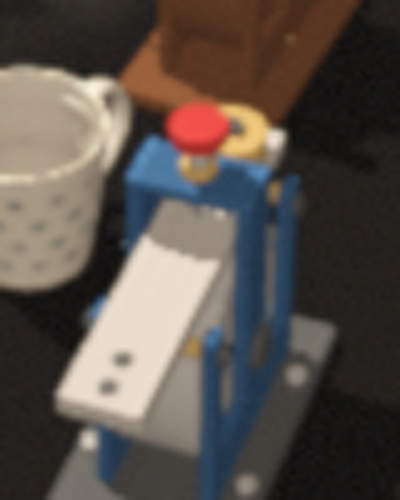

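The arm is balanced and still, with a tilt of about 0.016 rad. The red knob, at (197,125) in the crop, is up again.

```bash
python3 -c "from bench import arm;print(arm.close_job())"
```

```text
the job is handed in; nothing more can be done
None
```

I handed the job in at about 24 s: the arm balances on the drum, leaning about 0.016 rad forward by the camera estimate, it was marked with the plunger, and the plunger is up. I pressed the plunger twice, because on the first press the arm leaned about 0.08–0.09 rad forward (near the limit), so I slid it back to near level and marked it again; the judge's result was not shown.

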